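Run the garnish pot round the slide into its dock

ROBOT

A 6-joint arm with a two-finger parallel gripper is mounted at the origin on the work surface. World frame = base frame: x ahead of the robot, y to its left, z up, the work surface at z = 0. Lengths are in m, angles in rad, forces in N, time in s.
With the tool pointing down it reaches from about 0.35 to 0.8 m from the base axis. Payload 7.3 kg.
Tool frame: the origin (TCP) lies at the very end of the fingers, on their centre line; the grasp point (between the pads) lies 19 mm behind it (r.tcp_to_grasp is the distance from the TCP to the grasp point, in m); z points along the fingers, y is the line along which they close (so a half turn about z gives the same grasp; the last joint's range is limited). The gripper opens to 85 mm and grips with 20 to 120 N. Pads are 22 mm wide; open, the fingers measure 114 mm over their backs; the gripper's body (76 mm by 85 mm) begins 54 mm behind the grasp point. The pads swing forward as they close: fully open they stand 13 mm farther back than shut.
Start: joints at [-1.473, 0.342, 1.524, -0, 1.275, -0.146], TCP at [0.127, -0.509, 0.231] pointing down, gripper open.
Joint ranges: [-2.53, 2.53], [-0.77, 2.02], [0.04, 2.7], [-1, 4.14], [0.28, 2.66], [-3.11, 3.11]. Speed limits (rad/s): [2.57, 2.57, 3.14, 3.14, 3.14, 3.14].

INTERFACE

Orientations are given as a rotation vector (axis times angle).
In Python, from station import r gives the robot as it stands.
- The arm moves only by the shell command python3 -m handwheel 'ROWS' [FORCE]. ROWS is text: rows parted by semicolons, each of 7 numbers parted by spaces: the shift along the tool's x, y, z in units of 0.4 m (1.0 is 0.4 m), then the turn, a rotation vector about the tool's x, y, z in units of 180 degrees (1.0 is 180 degrees), then the opening in per cent of the stroke, from 0 (shut) to 100 (fully open). In form: tx ty tz wx wy wz grip; .... A call has 1 to 12 rows; each row is the pose to reach, as a shift and turn from the pose commanded when the call began, along the tool's axes at that moment, turning the shorter way round; what a row does not reach only later rows make up. A row lasts 1/12 s, in which the tool goes at most 41.7 mm and 7.16 degrees, less where a joint would pass 70% of its speed; a pose out of reach is approached as far as the arm can. A call with a number of a shift or a turn outside -1 to 1 is refused whole. A call with a gripper value outside its range is refused whole. The fingers move at their own pace and stop on an object; FORCE is the grip in N (left out, the last holds). Time passes only in rows, so rows that repeat a pose let the fingers close. It gives the time, the measured TCP pose, the force, the opening and the grip force at its end, in the units of the state.
- r.sense(): the state, without advancing time (a new reading comes with each control period).
- r.snapshot(name): name is "scene" or "top" or "wrist"; returns the picture (384x512x3 uint8, red, green, blue); there is no depth.
- r.calibration(name): a dict with "K" (3x3 intrinsics, pixels), "k1" (the pictures are not rectified: a ray, as slopes to the right and down, at radius r is drawn at 1 + k1 r^2 times it, then the intrinsics apply), "R" (3x3) and "t" (3): a world point X has camera coordinates R X + t. Camera axes: x right, y down, z forward; pixel columns grow to the right and rows downward; lengths in m; the calibration is good to about 2 mm. A picture is of the moment at which its call begins: read the wrist's pose just before it. calibration takes no time and is no camera call; for the wrist camera it gives the pose at the moment of the call.
- r.sign_off(): hands the job in; it is judged then, once.
The state is a dict: "clock": time; "joint_positions": joint angles; "joint_velocities": joint speeds; "joint_torque": joint torques, N m; "tool_pos": TCP position; "orientation": TCP orientation; "contact_force": force on the tool from outside, world axes, zero at the start; "wrist_torque": the same for the moment, N m; "grip_width": finger opening in m; "grasp_force": force on a finger pad.
Only numpy, scipy, OpenCV 4.12 (cv2) and the standard library are available. Lean on these libraries where they do the work, as an engineer would, in place of code of your own. Each camera call takes 0.05 s, during which the arm holds its last target. There are 200 camera calls.

TASK

Slide the lidded garnish pot by its knob along its channel, round the corner and on into the dock at the far end, until both sprung rollers have closed in behind it, then let go. Ease it round the corner without jamming it in the channel, press it home gently without ramming the bumper, and leave the bowl, bottle and mill alone.

Things in the scene. Friction and masses are not known exactly. Their poses are not given: they have to be found in the camera images.
- slide: Fixed L-shaped metal channel on the counter, origin on the counter at the nominal centre of the corner's arc, z up. Floor 4 mm thick, lane about 60 mm wide, wall tops 15 mm above the counter, lips turned in 5 mm over the lane. Nominal centre line: entry straight along +x at y = -90 mm (closed end x = -111 mm, to x = 0), quarter circle of radius 90 mm, exit straight along +y at x = 90 mm (y = 0 to 170 mm).
- corner_mid (a point): Nominal middle of the corner on the channel floor (slide x = 63.6, y = -63.6 mm). The corner's walls (radius 60 and 120 mm) are a separate piece clamped by hand: it really sits up to 3 mm off this in slide x and y, NOT reported; feel it and give way. The pot's sled has 6 mm total side play in the straights, 2 mm in the corner, 2 mm under the lips, and must turn with the lane; polished, it slides easily unless wedged.
- pot_knob (a point): Centre of the upright round black knob (24 mm diameter, 24 mm tall, 60 mm above the counter) over the middle of the round steel pot (42 mm diameter, lid 34 mm above the counter). The pot is one piece with its flat sled, 66 mm long (x), 56 mm wide (y), corners rounded 12 mm, held down by the lips; 0.28 to 0.56 kg in all. It starts in the entry straight, x along the lane, centre at x = -72 to -22 mm of the slide.
- exit_end (a point): Point on the channel floor at the far end of the exit straight, on its centre line (slide x = 90, y = 170 mm). The dock is clamped over this straight; its place is NOT reported and differs every time, so find it by feel or sight: the pot's centre when home lies 64 to 118 mm before this point. Nothing of the dock is over 42 mm above the counter.
- catch_out (a joint): Retraction (m) of the dock's free-turning sprung roller (12 mm diameter, 19 to 30 mm above the counter) on the outer-wall side, axis 15.7 mm before the home pot's centre: 0 = fully out; about 0.005 as the pot's widest part passes; 0 again once behind it. Both rollers together resist the pot with roughly 6 to 10 N from 31 mm to 16 mm before home, and draw it in after that.
- catch_in (a joint): The same for the opposite roller, on the inner-wall side. Spring of each roller: 5 N when fully out, plus 0.3 N per mm. Outside the dock the pot needs only about 1 to 5 N at its knob; a push that climbs past about 10 N there means that it is wedged: ease back, shift or turn it a little, and go on.
- bumper (a joint): Compression (m) of the dock's sprung rubber bumper, which meets the pot's front: 0 = untouched, grows along the exit direction. 0.3 N at first touch plus 0.8 N per mm; about 0.006 to 0.007 with the pot home and released (it holds the pot back against the rollers); beyond 0.012 (10 N) it is rammed; bottoms at 0.017. Its free face is 14 mm beyond the home pot's centre, so it is met 7 mm before home.
- bowl: Loose steel bowl, 170 mm across, 75 mm tall, right of the slide; origin under its centre. Leave it alone.
- oil: Loose green glass bottle, 60 mm diameter, 220 mm tall, left of the slide; origin under its centre. Leave it alone.
- mill: Loose wooden pepper mill, 52 mm diameter, 135 mm tall, left and nearer the robot; origin under its centre. Leave it alone.
Not all that is in view belongs to the job. What is meant by the part that bears catch_out is not red, and is the smaller of those in its own colour. Of the things that look like the part that bears pot_knob, take the one that is farthest from the robot's base at the start.

How it is judged:
On the way:
1. the pot passes through the middle of the corner, in the channel (horizontal distance between pot_knob and corner_mid below 0.02 m and z of pot_knob in the frame of slide below 0.068 m), for 0.05 s.
At the end, for the whole second after the job is handed in: The pot stands level and released on the channel floor in the exit lane (within 6 mm of its centre line), at rest, between bumper and rollers: both rollers back out behind it (retraction under 2 mm) and the bumper pressed in by 3 to 10 mm (value of joint each of catch_out, catch_in below 0.002 m and value of joint bumper between 0.003 and 0.01 m and x of pot_knob in the frame of slide between 0.084 and 0.096 m and y of pot_knob in the frame of slide above 0.04 m and z of pot_knob in the frame of slide below 0.066 m and angle between pot_knob's own z axis and vertical below 0.1 rad and linear speed of pot below 0.02 m/s); the robot touches nothing.
It fails at once if the pot is jammed: its contact forces on the channel (walls, lips and floor together) pass 45 N (contact force between pot and slide above 45 N).
It fails at once if the bumper is rammed: pressed in by more than 12 mm (value of joint bumper above 0.012 m).
It fails at once if bowl, bottle or mill is moved by more than 20 mm (distance of any of bowl, oil, mill from where it was at the start of the episode above 0.02 m).
It also fails if it takes over 67 s, if anything falls off the work surface, if the arm or the gripper's body presses on something with over 40 N, if the wrist force passes 120 N, or if a joint passes its speed limit or range.

## Working session

There is one attempt and no reset: what is moved stays moved. The work goes in short steps, Python scripts to look and compute and a shell command to move; the robot and the scene stay as the last step left them, time stands still between calls to the robot, and variables do not carry over. Pictures are saved under pics/ and viewed, at most 10 in all, crops included, and the job is handed in when it is done.

```bash
ls; mkdir -p pics; python3 - <<'E'
from station import r
import cv2
for n in("scene","top"):
    cv2.imwrite(f"pics/{n}0.png",r.snapshot(n)[:,:,::-1])
    c=r.calibration(n);print(n,c)
print(r.sense())
E
```

```text
pics
scene {'K': array([[480.81435699,   0.        , 261.40403701],
       [  0.        , 480.81435699, 190.18289459],
       [  0.        ,   0.        ,   1.        ]]), 'k1': -0.0018743380799055584, 'R': array([[-0.84395292,  0.53633845, -0.00919393],
       [ 0.38973977,  0.60131649, -0.69751086],
       [-0.36857343, -0.59224956, -0.71651523]]), 't': array([ 0.52096128, -0.18374276,  1.70182658])}
top {'K': array([[431.48247245,   0.        , 249.94577223],
       [  0.        , 431.48247245, 183.31237666],
       [  0.        ,   0.        ,   1.        ]]), 'k1': -0.05798957308207312, 'R': array([[ 0.00101492, -0.99999054,  0.00423027],
       [-0.98679149, -0.00168678, -0.16198674],
       [ 0.16199234, -0.00400999, -0.98678387]]), 't': array([-0.02517019,  0.58838834,  1.34293104])}
{'clock': 0.1, 'joint_positions': array([-1.47299654e+00,  3.42640036e-01,  1.52489763e+00,  2.70429067e-06,
        1.27540063e+00, -1.45984358e-01]), 'joint_velocities': array([-0.00103208, -0.00241482, -0.00348451,  0.00142812,  0.00028246,
        0.00170979]), 'joint_torque': array([ 2.03177944e-03, -4.34446263e+01, -2.46490180e+01, -1.87478290e-04,
        4.66305268e-03, -1.18392344e-05]), 'tool_pos': array([ 0.1267189 , -0.50912065,  0.23071054]), 'orientation': array([-3.11694809e+00, -3.81822903e-01, -5.49580860e-05]), 'contact_force': array([-0.08333105, -1.11185504, -0.37424536]), 'wrist_torque': array([0.00514487, 0.03879608, 0.01381898]), 'grasp_force': 0.0, 'grip_width': 0.08531362611147596}
```

View pics/top0.png

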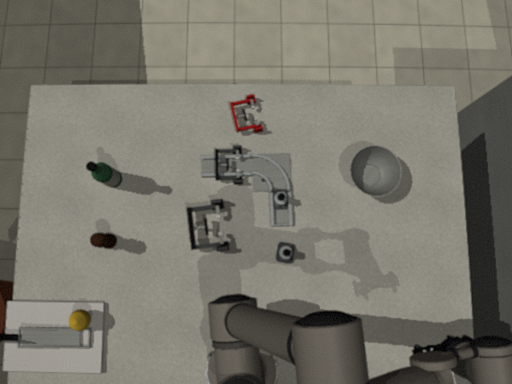

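View pics/scene0.png

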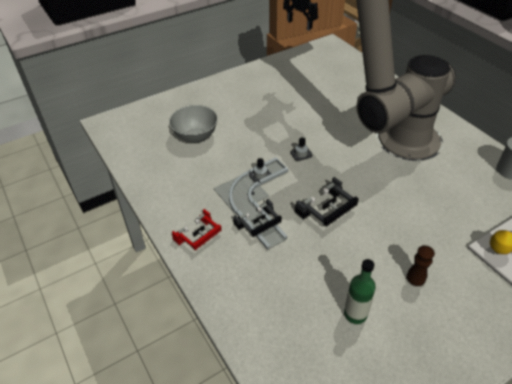

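The top view shows the slide with its entry end near (282,225), the pot knob at (281,198), the corner near (280,165) and the exit end near (203,165). The black dock is at (228,163). The decoys are the loose pot at (286,252), the bigger black dock at (208,225) and the red one at (245,113).

```bash
cat > h.py <<'E'
import numpy as np, cv2
from scipy.spatial.transform import Rotation as Rn
from station import r
def px2w(c,p,z):
    p=np.array(p,float).reshape(-1,1,2)
    u=cv2.undistortPoints(p,c['K'],np.array([c['k1'],0,0,0.])).reshape(-1,2)
    d=np.c_[u,np.ones(len(u))]@c['R']; o=-c['R'].T@c['t']
    return o+d*((z-o[2])/d[:,2])[:,None]
def w2px(c,X):
    return cv2.projectPoints(np.array(X,float).reshape(-1,1,3),cv2.Rodrigues(c['R'])[0],c['t'],c['K'],np.array([c['k1'],0,0,0.]))[0].reshape(-1,2)
def rel(pos,yaw):
    """row numbers for target TCP pos, tool down with tool-x heading yaw (deg), from present measured pose"""
    s=r.sense();R0=Rn.from_rotvec(s['orientation'])
    Rt=Rn.from_euler('z',yaw,degrees=True)*Rn.from_euler('x',180,degrees=True)
    return np.round(np.r_[R0.inv().apply(np.array(pos)-s['tool_pos'])/.4,(R0.inv()*Rt).as_rotvec()/np.pi],4)
def yaw():
    x=Rn.from_rotvec(r.sense()['orientation']).as_matrix()[:,0];return np.degrees(np.arctan2(x[1],x[0]))
E
python3 - <<'E'
from h import *
c=r.calibration("top")
print(px2w(c,[[281,198],[286,252]],.06), px2w(c,[[282,225],[203,165],[228,163],[376,170],[120,185],[110,240]],.0))
im=cv2.imread("pics/top0.png")[80:260,180:310];cv2.imwrite("pics/t1.png",cv2.resize(im,None,fx=4,fy=4,interpolation=cv2.INTER_CUBIC)[:600])
print(yaw()); w=r.calibration("wrist");print(w); s=r.sense();print(Rn.from_rotvec(s['orientation']).as_matrix(), -w['R'].T@w['t']-s['tool_pos'])
E
```

```text
[[ 0.53929447 -0.12312047  0.06      ]
 [ 0.3694069  -0.1370673   0.06      ]] [[ 0.45757445 -0.13010772  0.        ]
 [ 0.65840756  0.13328293  0.        ]
 [ 0.66539761  0.04930168  0.        ]
 [ 0.64256178 -0.44993594  0.        ]
 [ 0.58983703  0.41046399  0.        ]
 [ 0.4068251   0.43492996  0.        ]]
13.967750065501903
{'K': array([[318.10592318,   0.        , 255.47553894],
       [  0.        , 318.10592318, 188.97948878],
       [  0.        ,   0.        ,   1.        ]]), 'k1': -0.03850931072017556, 'R': array([[ 0.24019067, -0.9707248 , -0.00134098],
       [-0.91935987, -0.2279242 ,  0.32066804],
       [-0.31158606, -0.07578863, -0.94719069]]), 't': array([-0.52441529, -0.04048041,  0.38094195])}
[[ 9.70431723e-01  2.41375752e-01 -1.28819200e-04]
 [ 2.41375705e-01 -9.70430819e-01  1.33946622e-03]
 [ 1.98304545e-04 -1.33095434e-03 -9.99999095e-01]] [0.08072089 0.01970232 0.14239168]
```

View pics/t1.png

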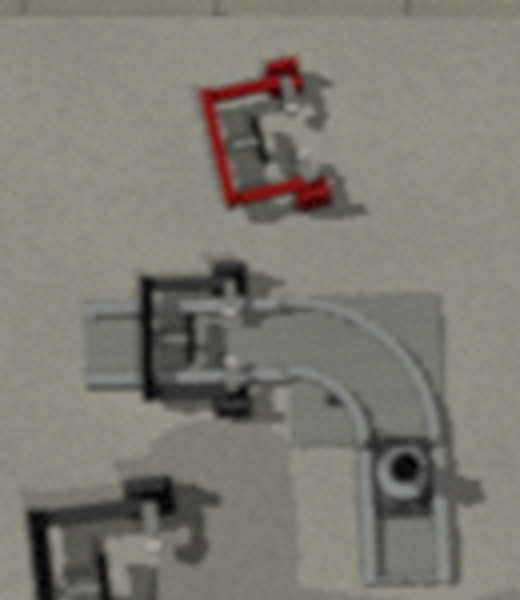

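```bash
python3 -c "
from h import *
print(rel([.60,-.04,.23],0))"
```

```text
[ 1.4313e+00 -8.5250e-01  3.2000e-03 -4.0000e-04 -0.0000e+00  7.7600e-02]
```

```bash
python3 -m handwheel '0.95 -0.566 0 0 0 0.0776 100;0.95 -0.566 0 0 0 0.0776 100;0.95 -0.566 0 0 0 0.0776 100;0.95 -0.566 0 0 0 0.0776 100;0.95 -0.566 0 0 0 0.0776 100;0.95 -0.566 0 0 0 0.0776 100;0.95 -0.566 0 0 0 0.0776 100;0.95 -0.566 0 0 0 0.0776 100;0.95 -0.566 0 0 0 0.0776 100;0.95 -0.566 0 0 0 0.0776 100;0.95 -0.566 0 0 0 0.0776 100;0.95 -0.566 0 0 0 0.0776 100'; python3 -c "
from h import *
print(rel([.60,-.04,.23],0))"
```

```text
clock: 1.1
tool_pos: [0.4437, -0.1942, 0.231]
orientation: [-3.14, -0.008, -0.001]
contact_force: [-0.4, 0.7, -0.1]
grip_width: 0.0852
grasp_force: 0.0
[ 3.928e-01 -3.834e-01  3.400e-03 -5.000e-04 -3.000e-04  1.600e-03]
```

```bash
python3 -m handwheel '0.393 -0.383 0 0 0 0 100;0.393 -0.383 0 0 0 0 100;0.393 -0.383 0 0 0 0 100;0.393 -0.383 0 0 0 0 100;0.393 -0.383 0 0 0 0 100;0.393 -0.383 0 0 0 0 100;0.393 -0.383 0 0 0 0 100;0.393 -0.383 0 0 0 0 100;0.393 -0.383 0 0 0 0 100'; python3 -c "
from h import *
c=r.calibration('wrist');im=r.snapshot('wrist')[:,:,::-1]
np.savez('w1.npz',**c)
cv2.imwrite('pics/w1.png',im);cv2.imwrite('pics/w1b.png',cv2.resize(im,(800,600),interpolation=cv2.INTER_CUBIC))"
```

```text
clock: 1.85
tool_pos: [0.5971, -0.046, 0.231]
orientation: [3.141, -0.002, -0.002]
contact_force: [-0.3, -0.9, 0.4]
grip_width: 0.0851
grasp_force: 0.0
```

View pics/w1b.png

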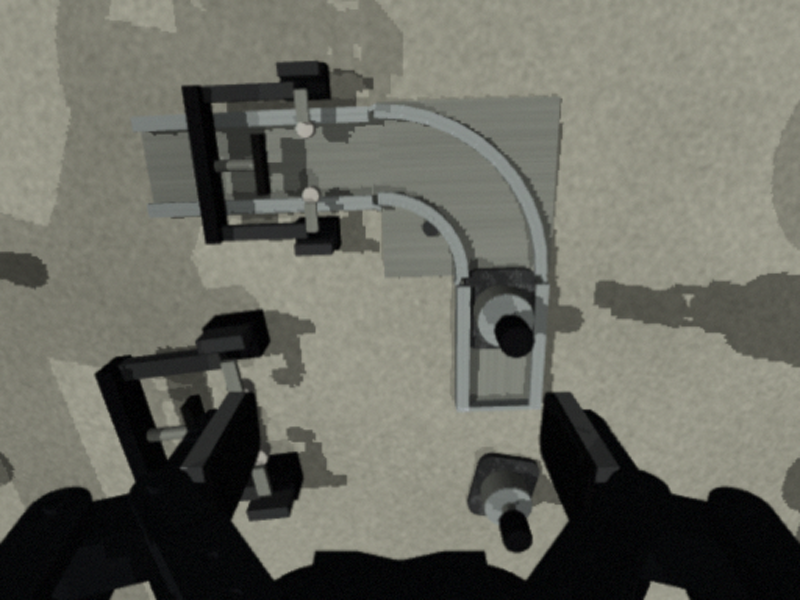

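```bash
cat > fit.py <<'E'
from h import *
c=dict(np.load('w1.npz'));s=.64
P=lambda L,z:px2w(c,np.array(L,float)*s,z)
a=P([[457,395],[470,395],[531,395],[545,395],[458,290],[470,290],[536,290],[549,290],[143,117],[143,130],[150,204],[150,217]],.015)
print(np.round(a*1000,1)[:,:2].tolist())
e1=(a[1]+a[2])/2;e2=(a[5]+a[6])/2;print('entry heading',np.degrees(np.arctan2(*(e2-e1)[[1,0]])),e1,e2)
print('knob cands',np.round(P([[514,337]],.072),4),np.round(P([[514,337]],.060),4))
E
python3 fit.py
cat > ov.py <<'E'
import sys
from fit import *
X,Y,T=map(float,sys.argv[1:4]);dx,dy=map(float,sys.argv[4:6])
Rz=Rn.from_euler('z',T,degrees=True)
def W(pts,z): p=np.c_[np.array(pts)/1000,np.full(len(pts),z)];return Rz.apply(p)+[X,Y,0]
im=cv2.resize(cv2.imread('pics/w1.png'),None,fx=4,fy=4,interpolation=cv2.INTER_CUBIC)
def dr(pts,z,col):
    q=np.round((w2px(c,W(pts,z))+.5)*4).astype(int);cv2.polylines(im,[q.reshape(-1,1,2)],False,col,1)
for h in(25,):
    dr([[-111,-90-h],[0,-90-h]],.015,(0,0,255));dr([[-111,-90+h],[0,-90+h]],.015,(0,0,255))
    dr([[90-h,0],[90-h,170]],.015,(0,0,255));dr([[90+h,0],[90+h,170],[90-h,170]],.015,(0,0,255))
    t=np.linspace(-np.pi/2,0,40)
    for R in(90-h,90+h):dr(np.c_[R*np.cos(t)+dx,R*np.sin(t)+dy],.015,(0,255,255))
cv2.imwrite('pics/ov%s.png'%sys.argv[6],cv2.resize(im[120:1100,320:1500],(800,600*980*800//1180//600),interpolation=cv2.INTER_AREA))
E
echo
```

```text
[[472.2, -93.1], [472.1, -103.8], [471.8, -154.0], [471.7, -165.6], [562.7, -90.6], [562.6, -99.7], [562.5, -150.1], [562.5, -160.0], [688.5, 130.0], [680.0, 131.4], [628.8, 134.3], [619.3, 135.8]]
entry heading 2.517731468488675 [ 0.47195663 -0.12890041  0.015     ] [ 0.56259407 -0.12491499  0.015     ]
knob cands [[ 0.5486 -0.1218  0.072 ]] [[ 0.5434 -0.1248  0.06  ]]
```

```bash
sed -i "s/cv2.imwrite('pics\/ov.*/cv2.imwrite('pics\/ov%s.png'%sys.argv[6],cv2.resize(im[200:1120,280:1500],(795,600),interpolation=cv2.INTER_AREA))/" ov.py; python3 ov.py .5718 -.0345 2.5 0 0 1
```

```text
[[472.2, -93.1], [472.1, -103.8], [471.8, -154.0], [471.7, -165.6], [562.7, -90.6], [562.6, -99.7], [562.5, -150.1], [562.5, -160.0], [688.5, 130.0], [680.0, 131.4], [628.8, 134.3], [619.3, 135.8]]
entry heading 2.517731468488675 [ 0.47195663 -0.12890041  0.015     ] [ 0.56259407 -0.12491499  0.015     ]
knob cands [[ 0.5486 -0.1218  0.072 ]] [[ 0.5434 -0.1248  0.06  ]]
```

View pics/ov1.png

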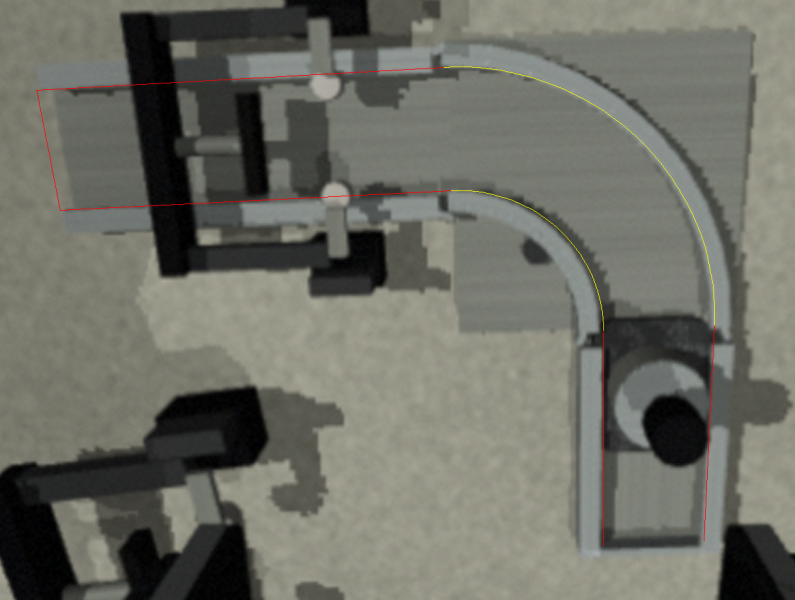

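Overlay: the slide model fits within ~2 mm, both the straights and the corner. The knob top is at (676,435) and the sled spans rows 318 to 450 in this crop.

```bash
cat >> h.py <<'E'
O=np.array([.5718,-.0345,0]);RS=Rn.from_euler('z',2.4,degrees=True)
def S(p): return RS.inv().apply(np.atleast_2d(p)-O)*1000
def W(p): return RS.apply(np.atleast_2d(p)/1000.)+O
E
python3 - <<'E'
from h import *
c=dict(np.load('w1.npz'))
f=lambda p:[(p[0]/.6516+280)/4-.5,(p[1]/.652+200)/4-.5]
for z in(.06,.066,.072):print(z,S(px2w(c,[f((676,435))],z)))
print(S(px2w(c,[f((655,318)),f((655,450))],.009)))
print('lid rim L/R',S(px2w(c,[f((614,400)),f((708,400)),f((655,358))],.034)))
print('rollers',S(px2w(c,[f((325,86)),f((335,194))],.030)))
print('dock bumper',S(px2w(c,[f((264,145))],.030)),yaw())
E
```

```text
0.06 [[-32.88191598 -88.95390635  60.        ]]
0.066 [[-30.18266972 -87.56020943  66.        ]]
0.072 [[-27.48342347 -86.1665125   72.        ]]
[[  2.8196843  -89.40967052   9.        ]
 [-63.24950924 -90.89561612   9.        ]]
lid rim L/R [[ -26.56899907  -67.16495184   34.        ]
 [ -28.43165178 -108.59998855   34.        ]
 [  -7.89791821  -84.77256635   34.        ]]
rollers [[109.75180959  46.75675693  30.        ]
 [ 67.46805176  46.9643397   30.        ]]
dock bumper [[88.34342246 73.71425858 30.        ]] -0.09137219261445863
```

```bash
cat >> h.py <<'E'
def go(sx,sy,z,lane):
    """slide coords mm, tool yaw = lane heading in slide + 2.4 + 90"""
    print(rel([*W([sx,sy,0])[0][:2],z],lane+92.4))
def st():
    s=r.sense();print('t',round(s['clock'],2),'S',np.round(S(s['tool_pos'])[0],1),'lane',round((yaw()-92.4+180)%360-180,2),'F(slide)',np.round(RS.inv().apply(s['contact_force']),1),'M',np.round(s['wrist_torque'],2),'w',round(s['grip_width']*1000,1),'g',round(s['grasp_force'],1),'q6',round(s['joint_positions'][5],2))
E
python3 -c "
from h import *
go(-30.5,-88.8,.12,0)"
```

```text
[-1.296e-01  1.958e-01  2.784e-01 -1.000e-04  3.000e-04 -5.138e-01]
```

```bash
python3 -m handwheel '-0.13 0.196 0.1 0 0 -0.5138 100;-0.13 0.196 0.1 0 0 -0.5138 100;-0.13 0.196 0.1 0 0 -0.5138 100;-0.13 0.196 0.1 0 0 -0.5138 100;-0.13 0.196 0.1 0 0 -0.5138 100;-0.13 0.196 0.1 0 0 -0.5138 100;-0.13 0.196 0.1 0 0 -0.5138 100;-0.13 0.196 0.1 0 0 -0.5138 100;-0.13 0.196 0.1 0 0 -0.5138 100;-0.13 0.196 0.1 0 0 -0.5138 100;-0.13 0.196 0.1 0 0 -0.5138 100;-0.13 0.196 0.1 0 0 -0.5138 100'; python3 -c "
from h import *
go(-30.5,-88.8,.09,0);st()"
```

```text
clock: 2.9
tool_pos: [0.545, -0.1246, 0.1918]
orientation: [2.301, 2.139, -0.0]
contact_force: [0.1, -0.2, 0.6]
grip_width: 0.0853
grasp_force: 0.0
[ 4.000e-04  0.000e+00  2.544e-01  1.000e-04  1.000e-04 -3.660e-02]
t 2.9 S [-30.5 -88.9 191.8] lane -6.59 F(slide) [ 0.1 -0.2  0.6] M [ 0.03 -0.06 -0.01] w 85.3 g 0.0 q6 -0.29
```

```bash
python3 -m handwheel '0 0 0.09 0 0 -0.0366 100;0 0 0.18 0 0 -0.0366 100;0 0 0.25 0 0 -0.0366 100;0 0 0.32 0 0 -0.0366 100;0 0 0.355 0 0 -0.0366 100;0 0 0.3695 0 0 -0.0366 100;0 0 0.3695 0 0 -0.0366 100;0 0 0.3695 0 0 -0.0366 70;0 0 0.3695 0 0 -0.0366 50;0 0 0.3695 0 0 -0.0366 35;0 0 0.3695 0 0 -0.0366 30;0 0 0.3695 0 0 -0.0366 30' 20; python3 -c "
from h import *
st()"
```

```text
clock: 3.9
tool_pos: [0.5463, -0.1234, 0.0443]
orientation: [2.178, 2.263, 0.0]
contact_force: [-2.0, 0.4, -0.5]
grip_width: 0.0262
grasp_force: 0.0
t 3.9 S [-29.2 -87.7  44.3] lane -0.22 F(slide) [-2.   0.4 -0.5] M [-0.04  0.05  0.02] w 26.2 g 0.0 q6 -0.4
```

```bash
python3 -m handwheel '0 0 0 0 0 0 20;0 0 0 0 0 0 0;0 0 0 0 0 0 0;0 0 0 0 0 0 0;0 0 0 0 0 0 0' 20; python3 -c "
from h import *
st()
cv2.imwrite('pics/w2.png',cv2.resize(r.snapshot('wrist')[:,:,::-1],(640,480)))"
```

```text
clock: 4.32
tool_pos: [0.5462, -0.1233, 0.0442]
orientation: [2.178, 2.263, 0.0]
contact_force: [-3.3, 0.4, 6.6]
grip_width: 0.0234
grasp_force: 19.6
t 4.32 S [-29.3 -87.7  44.2] lane -0.22 F(slide) [-3.3  0.5  6.6] M [ 0.04  0.35 -0.05] w 23.4 g 19.6 q6 -0.4
```

View pics/w2.png

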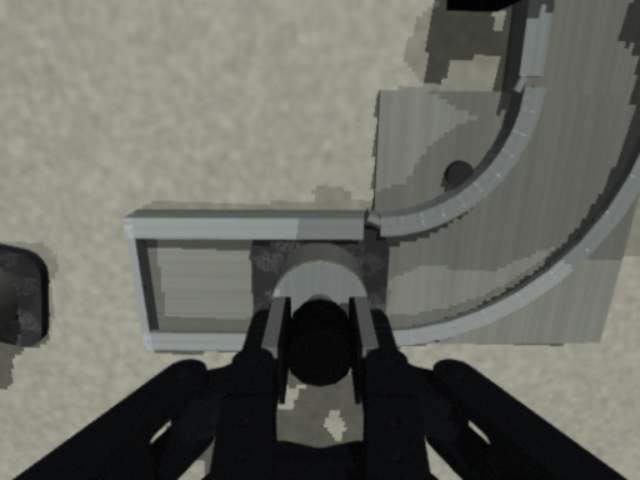

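The knob sits between the pads and is gripped. The sled lies in the entry straight with its front at the corner joint.

```bash
cat > path.py <<'E'
import numpy as np
from scipy.optimize import minimize
a=np.linspace(0,2*np.pi,72,endpoint=False)
B=np.c_[np.sign(np.cos(a))*21+12*np.cos(a),np.sign(np.sin(a))*16+12*np.sin(a)]
ex=np.linspace(-21,21,15);B=np.r_[B,np.c_[ex,0*ex+28],np.c_[ex,0*ex-28]]
def clear(x,y,th,dx=0,dy=0):
    c,s=np.cos(th),np.sin(th);P=B@np.array([[c,s],[-s,c]])+[x,y]
    q=P-[dx,dy];inc=(q[:,0]>0)&(q[:,1]<0)
    d=np.where(inc,30-abs(np.hypot(*q.T)-90),np.where(P[:,0]<=P[:,1]-0+0*P[:,0],0,0)+1e9)
    st=~inc
    de=np.where((P[:,1]<-40),31-abs(P[:,1]+90),31-abs(P[:,0]-90))
    return np.where(inc,d,de).min()
def pose(s,dx=0,dy=0):
    L=90*np.pi/2
    if s<0:x0,y0,t0=s,-90,0
    elif s<L:t0=s/90;x0,y0=90*np.sin(t0),-90*np.cos(t0)
    else:x0,y0,t0=90,s-L,np.pi/2
    n=np.array([-np.sin(t0),np.cos(t0)])
    f=lambda v:-clear(x0+n[0]*v[0],y0+n[1]*v[0],t0+v[1]/30,dx,dy)
    b=min((minimize(f,i,method='Nelder-Mead') for i in([0,0],[1,1],[-1,-1],[1,-1],[1,4],[1,-4])),key=lambda m:m.fun)
    v=b.x;return x0+n[0]*v[0],y0+n[1]*v[0],np.degrees(t0+v[1]/30),-b.fun
if __name__=='__main__':
    for s in range(-36,186,6):print(s,*np.round(pose(s),2))
E
python3 path.py
```

```text
-36 -36.0 -90.0 0.0 3.0
-30 -30.0 -90.0 0.0 3.0
-24 -24.0 -90.06 -0.22 2.56
-18 -18.0 -89.94 0.0 2.02
-12 -12.0 -90.38 1.95 1.92
-6 -6.0 -90.18 2.99 1.76
0 0.0 -89.83 4.55 1.56
6 5.96 -89.27 6.75 1.37
12 11.87 -88.49 9.57 1.24
18 17.67 -87.19 11.46 0.96
24 23.44 -85.82 15.28 0.96
30 29.11 -84.06 19.1 0.96
36 34.64 -81.94 22.92 0.96
42 40.02 -79.45 26.74 0.96
48 45.23 -76.61 30.56 0.96
54 50.23 -73.42 34.38 0.96
60 55.01 -69.91 38.2 0.96
66 59.55 -66.09 42.02 0.96
72 63.82 -61.98 45.84 0.96
78 67.8 -57.59 49.66 0.96
84 71.49 -52.95 53.48 0.96
90 74.86 -48.07 57.3 0.96
96 77.89 -42.97 61.12 0.96
102 80.58 -37.69 64.94 0.96
108 82.92 -32.24 68.75 0.96
114 84.88 -26.64 72.57 0.96
120 86.46 -20.93 76.39 0.96
126 87.87 -15.16 78.91 1.15
132 88.87 -9.29 81.74 1.29
138 89.55 -3.36 84.29 1.44
144 90.01 2.63 86.21 1.64
150 90.29 8.63 87.52 1.83
156 90.43 14.63 88.34 1.97
162 90.26 20.63 89.24 2.02
168 90.0 26.63 90.0 3.0
174 90.0 32.63 90.0 3.0
180 90.0 38.63 90.0 3.0
```

```bash
p(){ python3 -c "
from h import *
st()"; }
python3 -m handwheel '0 0 -0.001 0 0 0 0;0 0 -0.0015 0 0 0 0;0 0 -0.0015 0 0 0 0'>/dev/null;p
python3 -m handwheel '0.0025 0 0 0 0 0 0;0.0025 0 0 0 0 0 0'>/dev/null;p
python3 -m handwheel '0.0025 0 0 0 0 0 0;0.0025 0 0 0 0 0 0'>/dev/null;p
python3 -m handwheel '0.0025 0 0 0 0 0 0;0.0025 0 0 0 0 0 0'>/dev/null;p
```

```text
t 4.62 S [-29.3 -87.7  44.2] lane -0.22 F(slide) [-1.2 -0.   2.1] M [-0.02  0.1  -0.03] w 23.5 g 19.7 q6 -0.4
t 4.78 S [-29.2 -86.8  44.2] lane -0.23 F(slide) [-1.1 -0.7  3.2] M [-0.26  0.03  0.02] w 23.2 g 19.7 q6 -0.39
t 4.95 S [-29.1 -85.8  44.3] lane -0.22 F(slide) [-0.3 -1.6  2.4] M [-0.3  -0.04  0.03] w 23.3 g 19.8 q6 -0.39
t 5.12 S [-29.  -85.3  44.4] lane -0.21 F(slide) [-0.  -4.9  3.6] M [-0.89  0.07  0.07] w 23.5 g 19.8 q6 -0.39
```

```bash
p(){ python3 -c "
from h import *
st()"; }
python3 -m handwheel '-0.0025 0 0 0 0 0 0;-0.005 0 0 0 0 0 0;-0.0075 0 0 0 0 0 0;-0.01 0 0 0 0 0 0;-0.01 0 0 0 0 0 0'>/dev/null;p
python3 -m handwheel '-0.0025 0 0 0 0 0 0;-0.0025 0 0 0 0 0 0'>/dev/null;p
python3 -m handwheel '-0.0025 0 0 0 0 0 0;-0.0025 0 0 0 0 0 0'>/dev/null;p
python3 -m handwheel '-0.0025 0 0 0 0 0 0;-0.0025 0 0 0 0 0 0'>/dev/null;p
```

```text
t 5.53 S [-29.5 -87.8  44.2] lane -0.24 F(slide) [-0.5  1.8  5.7] M [ 0.27 -0.06 -0.02] w 23.4 g 20.0 q6 -0.4
t 5.7 S [-29.5 -88.7  44.2] lane -0.24 F(slide) [-0.4  2.1  5.5] M [ 0.32 -0.06 -0.04] w 23.2 g 20.0 q6 -0.4
t 5.87 S [-29.5 -89.7  44.2] lane -0.23 F(slide) [-1.2  1.5  6.4] M [ 0.37 -0.01 -0.  ] w 23.4 g 20.0 q6 -0.4
t 6.03 S [-29.5 -90.6  44.2] lane -0.23 F(slide) [0.3 2.3 4.7] M [ 0.38 -0.    0.03] w 22.9 g 20.0 q6 -0.4
```

```bash
p(){ python3 -c "
from h import *
st()"; }
python3 -m handwheel '-0.0025 0 0 0 0 0 0;-0.0025 0 0 0 0 0 0'>/dev/null;p
python3 -m handwheel '-0.0025 0 0 0 0 0 0;-0.0025 0 0 0 0 0 0'>/dev/null;p

```

```text
t 6.2 S [-29.6 -91.   44.3] lane -0.23 F(slide) [-0.1  5.5  7.2] M [ 0.86 -0.07  0.07] w 23.1 g 20.1 q6 -0.41
t 6.37 S [-29.6 -91.5  44.5] lane -0.23 F(slide) [-0.3  7.7  9.1] M [1.29 0.07 0.09] w 23.4 g 20.3 q6 -0.41
```

```bash
cat > plan.py <<'E'
import sys
from h import *
from path import pose
# plan.py ex ey dz(mm up) dx dy s1 s2 ...
ex,ey,dz,dx,dy,*ss=map(float,sys.argv[1:])
s=r.sense();R0=Rn.from_rotvec(s['orientation']);st()
for q in ss:
    x,y,t,c=pose(q,dx,dy);p=W([x+ex,y+ey,0])[0];p[2]=s['tool_pos'][2]+dz/1000
    Rt=Rn.from_euler('z',t+92.4,degrees=True)*Rn.from_euler('x',180,degrees=True)
    v=R0.inv().apply(p-s['tool_pos'])/.4;w=(R0.inv()*Rt).as_rotvec()/np.pi
    print(q,'%.4f %.4f %.4f 0 0 %.4f 0;'%(*v,w[2]))
E
python3 plan.py 0 1.8 0.5 0 0 -28 -26 -24 -22 -20 -18 -15 -12 -9 -6 -3 0
```

```text
t 6.37 S [-29.6 -91.5  44.5] lane -0.23 F(slide) [-0.3  7.7  9.1] M [1.29 0.07 0.09] w 23.4 g 20.3 q6 -0.41
-28.0 0.0084 0.0041 -0.0012 0 0 -0.0013 0;
-26.0 0.0084 0.0091 -0.0012 0 0 -0.0013 0;
-24.0 0.0083 0.0141 -0.0012 0 0 -0.0001 0;
-22.0 0.0084 0.0191 -0.0012 0 0 -0.0008 0;
-20.0 0.0097 0.0241 -0.0012 0 0 0.0061 0;
-18.0 0.0086 0.0291 -0.0012 0 0 -0.0013 0;
-15.0 0.0074 0.0366 -0.0013 0 0 -0.0103 0;
-12.0 0.0076 0.0441 -0.0013 0 0 -0.0121 0;
-9.0 0.0078 0.0516 -0.0013 0 0 -0.0147 0;
-6.0 0.0081 0.0591 -0.0013 0 0 -0.0179 0;
-3.0 0.0085 0.0666 -0.0013 0 0 -0.0218 0;
0.0 0.0091 0.0741 -0.0013 0 0 -0.0266 0;
```

```bash
python3 -m handwheel '0.0105 0 -0.0012 0 0 -0.0013 0;0.0105 0.0055 -0.0012 0 0 -0.0013 0;0.0105 0.0105 -0.0012 0 0 -0.0013 0;0.0105 0.016 -0.0012 0 0 -0.0013 0;0.0105 0.021 -0.0012 0 0 -0.0013 0;0.0105 0.026 -0.0012 0 0 -0.0013 0;0.0105 0.031 -0.0012 0 0 -0.0013 0;0.0105 0.031 -0.0012 0 0 -0.0013 0'
python3 plan.py 0 1.8 0 0 0 -15 -12 -9 -6 -3 0 3 6
```

```text
clock: 7.03
tool_pos: [0.5587, -0.1243, 0.0443]
orientation: [-2.174, -2.267, -0.0]
contact_force: [-1.4, 2.5, 2.1]
grip_width: 0.0231
grasp_force: 20.3
t 7.03 S [-16.9 -89.2  44.3] lane 0.0 F(slide) [-1.3  2.5  2.1] M [ 0.42  0.18 -0.01] w 23.1 g 20.3 q6 -0.4
-15.0 0.0013 0.0046 -0.0000 0 0 -0.0090 0;
-12.0 0.0015 0.0121 -0.0000 0 0 -0.0108 0;
-9.0 0.0017 0.0196 -0.0000 0 0 -0.0134 0;
-6.0 0.0020 0.0271 -0.0000 0 0 -0.0166 0;
-3.0 0.0023 0.0346 -0.0000 0 0 -0.0205 0;
0.0 0.0029 0.0421 -0.0000 0 0 -0.0253 0;
3.0 0.0035 0.0496 -0.0000 0 0 -0.0309 0;
6.0 0.0042 0.0570 -0.0000 0 0 -0.0375 0;
```

```bash
python3 -m handwheel '0.0015 0.0046 0 0 0 -0.008 0;0.0015 0.012 0 0 0 -0.0108 0;0.0017 0.0196 0 0 0 -0.0134 0;0.002 0.0271 0 0 0 -0.0166 0;0.002 0.0271 0 0 0 -0.0166 0'
python3 plan.py 0 1.8 0 0 0 -3 0 3 6 9 12 15 18
```

```text
clock: 7.45
tool_pos: [0.5702, -0.1235, 0.0443]
orientation: [2.113, 2.324, 0.001]
contact_force: [0.6, -0.5, -3.3]
grip_width: 0.0231
grasp_force: 20.0
t 7.45 S [ -5.4 -88.8  44.3] lane 3.04 F(slide) [ 0.6 -0.5 -3.3] M [ 0.1  -0.04  0.  ] w 23.1 g 20.0 q6 -0.44
-3.0 0.0012 0.0060 0.0000 0 0 -0.0037 0;
0.0 0.0013 0.0135 0.0000 0 0 -0.0084 0;
3.0 0.0016 0.0210 0.0000 0 0 -0.0141 0;
6.0 0.0019 0.0285 0.0000 0 0 -0.0206 0;
9.0 0.0024 0.0359 0.0000 0 0 -0.0280 0;
12.0 0.0031 0.0433 0.0000 0 0 -0.0363 0;
15.0 0.0041 0.0507 0.0000 0 0 -0.0434 0;
18.0 0.0056 0.0580 0.0000 0 0 -0.0468 0;
```

```bash
python3 -m handwheel '0.0012 0.006 0.0005 0 0 -0.0037 0;0.0013 0.0135 0.0005 0 0 -0.0084 0;0.0016 0.021 0.0005 0 0 -0.0141 0;0.0019 0.0285 0.0005 0 0 -0.0206 0;0.0019 0.0285 0.0005 0 0 -0.0206 0'
python3 plan.py 0 1.8 0 0 0 9 12 15 18 21 24 27 30
```

```text
clock: 7.87
tool_pos: [0.5813, -0.1214, 0.0443]
orientation: [2.036, 2.392, 0.0]
contact_force: [0.7, -0.0, -2.9]
grip_width: 0.0235
grasp_force: 20.1
t 7.87 S [  5.9 -87.2  44.3] lane 6.81 F(slide) [ 0.7 -0.  -2.9] M [0.04 0.01 0.01] w 23.5 g 20.1 q6 -0.5
9.0 -0.0006 0.0076 0.0000 0 0 -0.0071 0;
12.0 -0.0004 0.0151 0.0000 0 0 -0.0153 0;
15.0 0.0001 0.0225 0.0000 0 0 -0.0224 0;
18.0 0.0011 0.0299 0.0000 0 0 -0.0258 0;
21.0 0.0018 0.0372 0.0000 0 0 -0.0364 0;
24.0 0.0028 0.0446 0.0000 0 0 -0.0471 0;
27.0 0.0040 0.0519 0.0000 0 0 -0.0577 0;
30.0 0.0055 0.0592 0.0000 0 0 -0.0683 0;
```

```bash
python3 -m handwheel '0 0.0076 0.0005 0 0 -0.0071 0;0 0.0151 0.0005 0 0 -0.0145 0;0.0003 0.0225 0.0005 0 0 -0.0215 0;0.0011 0.0299 0.0005 0 0 -0.0275 0;0.0011 0.0299 0.0005 0 0 -0.0275 0'
python3 plan.py 0 1.8 0 0 0 21 24 27 30 33 36 39 42
```

```text
clock: 8.28
tool_pos: [0.593, -0.1188, 0.0443]
orientation: [1.931, 2.478, 0.001]
contact_force: [-0.4, 1.7, -0.7]
grip_width: 0.023
grasp_force: 20.3
t 8.28 S [ 17.6 -85.1  44.3] lane 11.75 F(slide) [-0.3  1.7 -0.7] M [ 0.3  -0.04  0.09] w 23.0 g 20.3 q6 -0.57
21.0 -0.0006 0.0073 0.0000 0 0 -0.0090 0;
24.0 -0.0003 0.0147 0.0000 0 0 -0.0196 0;
27.0 0.0003 0.0221 0.0000 0 0 -0.0302 0;
30.0 0.0011 0.0295 0.0000 0 0 -0.0408 0;
33.0 0.0022 0.0368 0.0000 0 0 -0.0514 0;
36.0 0.0035 0.0441 0.0000 0 0 -0.0620 0;
39.0 0.0051 0.0514 0.0000 0 0 -0.0726 0;
42.0 0.0069 0.0586 0.0000 0 0 -0.0832 0;
```

```bash
python3 -m handwheel '0 0.0073 0.0003 0 0 -0.009 0;0.0002 0.0147 0.0003 0 0 -0.0196 0;0.0006 0.0221 0.0003 0 0 -0.0302 0;0.0013 0.0295 0.0003 0 0 -0.0408 0;0.0013 0.0295 0.0003 0 0 -0.0408 0'
python3 plan.py 0 1.8 0 0 0 33 36 39 42 45 48 51 54
```

```text
clock: 8.7
tool_pos: [0.6039, -0.1154, 0.0443]
orientation: [-1.768, -2.596, -0.0]
contact_force: [-0.9, 2.0, 2.3]
grip_width: 0.0236
grasp_force: 20.5
t 8.7 S [ 28.7 -82.1  44.3] lane 19.08 F(slide) [-0.9  2.   2.3] M [0.42 0.26 0.11] w 23.6 g 20.5 q6 -0.69
33.0 -0.0005 0.0084 0.0000 0 0 -0.0107 0;
36.0 -0.0002 0.0158 0.0000 0 0 -0.0213 0;
39.0 0.0005 0.0232 0.0000 0 0 -0.0319 0;
42.0 0.0013 0.0305 0.0000 0 0 -0.0425 0;
45.0 0.0024 0.0379 0.0000 0 0 -0.0532 0;
48.0 0.0038 0.0452 0.0000 0 0 -0.0638 0;
51.0 0.0054 0.0524 0.0000 0 0 -0.0744 0;
54.0 0.0072 0.0596 0.0000 0 0 -0.0850 0;
```

```bash
python3 -m handwheel '0.0002 0.0084 0 0 0 -0.0107 0;0.0006 0.0158 0 0 0 -0.0213 0;0.0012 0.0232 0 0 0 -0.0319 0;0.002 0.0305 0 0 0 -0.0425 0;0.002 0.0305 0 0 0 -0.0425 0'
python3 plan.py 0 1.8 0 0 0 45 48 51 54 57 60 63 66
```

```text
clock: 9.12
tool_pos: [0.6147, -0.1102, 0.0443]
orientation: [-1.593, -2.708, -0.0]
contact_force: [-2.2, 2.3, 3.5]
grip_width: 0.0233
grasp_force: 20.6
t 9.12 S [ 39.7 -77.4  44.3] lane 26.68 F(slide) [-2.1  2.4  3.5] M [0.43 0.49 0.1 ] w 23.3 g 20.6 q6 -0.81
45.0 -0.0007 0.0080 -0.0000 0 0 -0.0110 0;
48.0 -0.0003 0.0154 -0.0000 0 0 -0.0216 0;
51.0 0.0003 0.0228 -0.0000 0 0 -0.0322 0;
54.0 0.0012 0.0301 -0.0000 0 0 -0.0428 0;
57.0 0.0023 0.0374 -0.0000 0 0 -0.0534 0;
60.0 0.0036 0.0447 -0.0000 0 0 -0.0640 0;
63.0 0.0052 0.0520 -0.0000 0 0 -0.0746 0;
66.0 0.0071 0.0592 -0.0000 0 0 -0.0852 0;
```

```bash
python3 -m handwheel '0.0008 0.008 -0.0003 0 0 -0.011 0;0.0011 0.0154 -0.0003 0 0 -0.0216 0;0.0017 0.0228 -0.0003 0 0 -0.0322 0;0.0026 0.0301 -0.0003 0 0 -0.0428 0;0.0026 0.0301 -0.0003 0 0 -0.0428 0'
python3 plan.py 0 1.8 0 0 0 57 60 63 66 69 72 75 78
```

```text
clock: 9.53
tool_pos: [0.6248, -0.1037, 0.0443]
orientation: [1.408, 2.808, 0.0]
contact_force: [-3.0, 2.4, 3.3]
grip_width: 0.0232
grasp_force: 20.5
t 9.53 S [ 50.  -71.3  44.3] lane 34.34 F(slide) [-2.9  2.5  3.3] M [0.31 0.42 0.14] w 23.2 g 20.5 q6 -0.93
57.0 -0.0008 0.0074 0.0000 0 0 -0.0108 0;
60.0 -0.0004 0.0148 0.0000 0 0 -0.0214 0;
63.0 0.0002 0.0222 0.0000 0 0 -0.0321 0;
66.0 0.0011 0.0295 0.0000 0 0 -0.0427 0;
69.0 0.0022 0.0368 0.0000 0 0 -0.0533 0;
72.0 0.0036 0.0441 0.0000 0 0 -0.0639 0;
75.0 0.0052 0.0514 0.0000 0 0 -0.0745 0;
78.0 0.0070 0.0586 0.0000 0 0 -0.0851 0;
```

```bash
python3 -m handwheel '0.0008 0.0074 -0.0003 0 0 -0.0125 0;0.0014 0.0148 -0.0003 0 0 -0.024 0;0.0022 0.0222 -0.0003 0 0 -0.0355 0;0.0031 0.0295 -0.0003 0 0 -0.046 0;0.0031 0.0295 -0.0003 0 0 -0.046 0'
python3 plan.py 0 1.8 0 0 0 69 72 75 78 81 84 87 90
```

```text
clock: 9.95
tool_pos: [0.634, -0.0958, 0.0443]
orientation: [1.202, 2.901, 0.0]
contact_force: [-0.3, 0.6, -0.5]
grip_width: 0.0231
grasp_force: 20.3
t 9.95 S [ 59.6 -63.8  44.3] lane 42.59 F(slide) [-0.3  0.6 -0.5] M [ 0.11 -0.02  0.04] w 23.1 g 20.3 q6 -1.05
69.0 -0.0007 0.0066 0.0000 0 0 -0.0074 0;
72.0 -0.0004 0.0140 0.0000 0 0 -0.0181 0;
75.0 0.0001 0.0214 0.0000 0 0 -0.0287 0;
78.0 0.0009 0.0288 0.0000 0 0 -0.0393 0;
81.0 0.0019 0.0361 0.0000 0 0 -0.0499 0;
84.0 0.0032 0.0434 0.0000 0 0 -0.0605 0;
87.0 0.0047 0.0507 0.0000 0 0 -0.0711 0;
90.0 0.0065 0.0579 0.0000 0 0 -0.0817 0;
```

```bash
python3 -m handwheel '0.0001 0.0066 0 0 0 -0.009 0;0.0005 0.014 0 0 0 -0.019 0;0.001 0.0214 0 0 0 -0.03 0;0.0018 0.0288 0 0 0 -0.0405 0;0.0018 0.0288 0 0 0 -0.0405 0'
python3 plan.py 0 1.8 0 0 0 81 84 87 90 93 96 99 102
```

```text
clock: 10.37
tool_pos: [0.6415, -0.087, 0.0443]
orientation: [1.013, 2.973, 0.0]
contact_force: [0.7, 1.5, -0.6]
grip_width: 0.0236
grasp_force: 20.3
t 10.37 S [ 67.5 -55.4  44.3] lane 49.96 F(slide) [ 0.7  1.5 -0.6] M [ 0.17 -0.    0.03] w 23.6 g 20.3 q6 -1.17
81.0 -0.0013 0.0072 0.0000 0 0 -0.0089 0;
84.0 -0.0009 0.0146 0.0000 0 0 -0.0195 0;
87.0 -0.0003 0.0220 0.0000 0 0 -0.0301 0;
90.0 0.0005 0.0293 0.0000 0 0 -0.0407 0;
93.0 0.0015 0.0367 0.0000 0 0 -0.0514 0;
96.0 0.0029 0.0439 0.0000 0 0 -0.0620 0;
99.0 0.0044 0.0512 0.0000 0 0 -0.0726 0;
102.0 0.0062 0.0584 0.0000 0 0 -0.0832 0;
```

```bash
python3 -m handwheel '0 0.0072 0 0 0 -0.0095 0;0.0003 0.0146 0 0 0 -0.02 0;0.0008 0.022 0 0 0 -0.0305 0;0.0015 0.0293 0 0 0 -0.041 0;0.0015 0.0293 0 0 0 -0.041 0'
python3 plan.py 0 1.8 0 0 0 93 96 99 102 105 108 111 114
```

```text
clock: 10.78
tool_pos: [0.6478, -0.0774, 0.0443]
orientation: [0.821, 3.032, 0.0]
contact_force: [-0.8, 1.0, 1.4]
grip_width: 0.0231
grasp_force: 20.4
t 10.78 S [ 74.2 -46.   44.3] lane 57.3 F(slide) [-0.8  1.   1.4] M [0.13 0.21 0.05] w 23.1 g 20.4 q6 -1.28
93.0 -0.0017 0.0078 0.0000 0 0 -0.0106 0;
96.0 -0.0013 0.0152 0.0000 0 0 -0.0212 0;
99.0 -0.0007 0.0226 0.0000 0 0 -0.0318 0;
102.0 0.0002 0.0299 0.0000 0 0 -0.0424 0;
105.0 0.0013 0.0373 0.0000 0 0 -0.0530 0;
108.0 0.0026 0.0445 0.0000 0 0 -0.0637 0;
111.0 0.0042 0.0518 0.0000 0 0 -0.0743 0;
114.0 0.0061 0.0590 0.0000 0 0 -0.0849 0;
```

```bash
python3 -m handwheel '0 0.0078 0 0 0 -0.0106 0;0.0003 0.0152 0 0 0 -0.0212 0;0.0008 0.0226 0 0 0 -0.0318 0;0.0016 0.0299 0 0 0 -0.0424 0;0.0016 0.0299 0 0 0 -0.0424 0'
python3 plan.py 0 1.8 0 0 0 105 108 111 114 117 120 123 126
```

```text
clock: 11.2
tool_pos: [0.6531, -0.0668, 0.0443]
orientation: [-0.618, -3.08, 0.0]
contact_force: [-2.0, 0.3, 0.6]
grip_width: 0.0231
grasp_force: 20.4
t 11.2 S [ 79.9 -35.6  44.3] lane 64.9 F(slide) [-2.   0.3  0.6] M [0.06 0.33 0.09] w 23.1 g 20.4 q6 -1.39
105.0 -0.0018 0.0076 -0.0000 0 0 -0.0108 0;
108.0 -0.0014 0.0150 -0.0000 0 0 -0.0214 0;
111.0 -0.0008 0.0224 -0.0000 0 0 -0.0320 0;
114.0 0.0001 0.0298 -0.0000 0 0 -0.0426 0;
117.0 0.0012 0.0371 -0.0000 0 0 -0.0532 0;
120.0 0.0025 0.0444 -0.0000 0 0 -0.0638 0;
123.0 0.0041 0.0516 -0.0000 0 0 -0.0744 0;
126.0 0.0055 0.0589 -0.0000 0 0 -0.0778 0;
```

```bash
python3 -m handwheel '0.0004 0.0076 0 0 0 -0.0115 0;0.0008 0.015 0 0 0 -0.0222 0;0.0012 0.0224 0 0 0 -0.033 0;0.002 0.0298 0 0 0 -0.0426 0;0.002 0.0298 0 0 0 -0.0426 0'
python3 plan.py 0 1.8 0 0 0 117 120 123 126 129 132 135 138
```

```text
clock: 11.62
tool_pos: [0.6569, -0.0555, 0.0443]
orientation: [-0.412, -3.114, 0.0]
contact_force: [-2.1, -0.5, 2.2]
grip_width: 0.023
grasp_force: 20.4
t 11.62 S [ 84.2 -24.6  44.3] lane 72.54 F(slide) [-2.1 -0.4  2.2] M [0.02 0.35 0.07] w 23.0 g 20.4 q6 -1.51
117.0 -0.0017 0.0073 -0.0000 0 0 -0.0108 0;
120.0 -0.0014 0.0147 -0.0000 0 0 -0.0214 0;
123.0 -0.0007 0.0221 -0.0000 0 0 -0.0320 0;
126.0 -0.0004 0.0295 -0.0000 0 0 -0.0354 0;
129.0 0.0004 0.0369 -0.0000 0 0 -0.0427 0;
132.0 0.0016 0.0442 -0.0000 0 0 -0.0511 0;
135.0 0.0030 0.0516 -0.0000 0 0 -0.0586 0;
138.0 0.0044 0.0589 -0.0000 0 0 -0.0653 0;
```

```bash
python3 -m handwheel '0.0004 0.0073 0 0 0 -0.01 0;0.0006 0.0147 0 0 0 -0.02 0;0.0012 0.0221 0 0 0 -0.029 0;0.0016 0.0295 0 0 0 -0.0354 0;0.0016 0.0295 0 0 0 -0.0354 0'
python3 plan.py 0 1.8 0 0 0 129 132 135 138 141 144 147 150
```

```text
clock: 12.03
tool_pos: [0.6588, -0.0445, 0.0445]
orientation: [-0.236, -3.131, 0.002]
contact_force: [-5.1, -2.7, 4.3]
grip_width: 0.0231
grasp_force: 20.7
t 12.03 S [ 86.5 -13.6  44.5] lane 78.96 F(slide) [-5.2 -2.4  4.3] M [-0.41  1.02  0.06] w 23.1 g 20.7 q6 -1.6
129.0 -0.0032 0.0087 -0.0000 0 0 -0.0070 0;
132.0 -0.0028 0.0162 -0.0000 0 0 -0.0154 0;
135.0 -0.0023 0.0236 -0.0000 0 0 -0.0229 0;
138.0 -0.0017 0.0310 -0.0000 0 0 -0.0296 0;
141.0 -0.0008 0.0385 -0.0000 0 0 -0.0354 0;
144.0 0.0001 0.0459 -0.0001 0 0 -0.0402 0;
147.0 0.0012 0.0534 -0.0001 0 0 -0.0443 0;
150.0 0.0023 0.0608 -0.0001 0 0 -0.0475 0;
```

```bash
p(){ python3 -c "
from h import *
st()"; }
python3 -m handwheel '0.0015 0 -0.0005 0 0 0 0;0.002 0 -0.0005 0 0 0 0;0.002 0 -0.0005 0 0 0 0'>/dev/null;p
python3 -m handwheel '0 0.004 0 0 0 -0.004 0;0.0004 0.008 0 0 0 -0.0075 0;0.0004 0.008 0 0 0 -0.0075 0'>/dev/null;p
```

```text
t 12.28 S [ 86.1 -13.4  44.4] lane 78.93 F(slide) [-3.4 -4.   2. ] M [-0.56  0.64  0.01] w 23.3 g 20.5 q6 -1.6
t 12.53 S [86.5 -9.8 44.4] lane 80.33 F(slide) [-4.4 -2.4  2.4] M [-0.37  0.83  0.02] w 22.8 g 20.5 q6 -1.62
```

```bash
p(){ python3 -c "
from h import *
st()"; }
python3 -m handwheel '0.001 0 0 0 0 0 0;0.0025 0 0 0 0 0 0;0.0025 0 0 0 0 0 0'>/dev/null;p
python3 -m handwheel '0.0004 0.004 0 0 0 -0.004 0;0.0008 0.009 0 0 0 -0.0075 0;0.0008 0.009 0 0 0 -0.0075 0'>/dev/null;p
```

```text
t 12.78 S [86.1 -9.5 44.3] lane 80.31 F(slide) [-2.1 -2.4 -0.3] M [-0.3   0.35 -0.03] w 23.3 g 20.3 q6 -1.62
t 13.03 S [86.4 -5.4 44.3] lane 81.74 F(slide) [-0.8  0.2 -2.4] M [-0.01  0.04  0.05] w 23.3 g 20.2 q6 -1.64
```

```bash
python3 plan.py -3 1.8 0 0 0 138 141 144 147 150 153 156 159 162 165 168
```

```text
t 13.03 S [86.4 -5.4 44.3] lane 81.74 F(slide) [-0.8  0.2 -2.4] M [-0.01  0.04  0.05] w 23.3 g 20.2 q6 -1.64
138.0 0.0011 0.0094 0.0000 0 0 -0.0142 0;
141.0 0.0016 0.0169 0.0000 0 0 -0.0199 0;
144.0 0.0021 0.0244 0.0000 0 0 -0.0248 0;
147.0 0.0028 0.0319 0.0000 0 0 -0.0288 0;
150.0 0.0036 0.0394 0.0000 0 0 -0.0321 0;
153.0 0.0045 0.0468 0.0000 0 0 -0.0348 0;
156.0 0.0054 0.0543 0.0000 0 0 -0.0366 0;
159.0 0.0070 0.0616 0.0000 0 0 -0.0417 0;
162.0 0.0080 0.0690 0.0000 0 0 -0.0417 0;
165.0 0.0093 0.0764 0.0000 0 0 -0.0404 0;
168.0 0.0108 0.0838 0.0000 0 0 -0.0459 0;
```

```bash
python3 -m handwheel '0.0005 0.0094 0 0 0 -0.01 0;0.0012 0.0169 0 0 0 -0.018 0;0.0019 0.0244 0 0 0 -0.0248 0;0.0026 0.0319 0 0 0 -0.0288 0;0.0026 0.0319 0 0 0 -0.0288 0'
python3 plan.py -3 1.8 0 0 0 150 153 156 159 162 165 168
```

```text
clock: 13.45
tool_pos: [0.6585, -0.0232, 0.0443]
orientation: [-0.018, -3.141, -0.001]
contact_force: [0.3, 0.8, -3.3]
grip_width: 0.0235
grasp_force: 20.0
t 13.45 S [87.1  7.7 44.3] lane 86.93 F(slide) [ 0.3  0.8 -3.3] M [0.01 0.02 0.02] w 23.5 g 20.0 q6 -1.71
150.0 -0.0001 0.0069 0.0000 0 0 -0.0033 0;
153.0 0.0001 0.0144 0.0000 0 0 -0.0059 0;
156.0 0.0004 0.0219 0.0000 0 0 -0.0078 0;
159.0 0.0013 0.0293 0.0000 0 0 -0.0128 0;
162.0 0.0016 0.0368 0.0000 0 0 -0.0128 0;
165.0 0.0022 0.0443 0.0000 0 0 -0.0116 0;
168.0 0.0031 0.0518 0.0000 0 0 -0.0170 0;
```

```bash
python3 -m handwheel '0 0.0069 0.0005 0 0 -0.0035 0;0.0001 0.0144 0.0008 0 0 -0.0065 0;0.0004 0.0219 0.0008 0 0 -0.0095 0;0.0008 0.0293 0.0008 0 0 -0.013 0;0.0014 0.0368 0.0008 0 0 -0.015 0;0.002 0.0443 0.0008 0 0 -0.017 0;0.002 0.0443 0.0008 0 0 -0.017 0'
python3 plan.py -3 1.8 0 0 0 165 168 
```

```text
clock: 14.03
tool_pos: [0.658, -0.0056, 0.0443]
orientation: [-0.065, 3.141, 0.0]
contact_force: [-0.4, 0.8, -1.6]
grip_width: 0.0232
grasp_force: 20.2
t 14.03 S [87.3 25.3 44.3] lane 89.97 F(slide) [-0.4  0.8 -1.6] M [ 0.14 -0.03  0.04] w 23.2 g 20.2 q6 -1.74
165.0 0.0004 0.0003 -0.0000 0 0 0.0053 0;
168.0 0.0008 0.0078 0.0000 0 0 -0.0002 0;
```

```bash
p(){ python3 -c "
from h import *
st()"; }
for i in 1 ; do
python3 -m handwheel '0 0.004 0 0 0 0 0;0 0.0075 0 0 0 0 0;0 0.0075 0 0 0 0 0'>/dev/null;p
python3 -m handwheel '0 0.004 0 0 0 0 0;0 0.0075 0 0 0 0 0;0 0.0075 0 0 0 0 0'>/dev/null;p
python3 -m handwheel '0 0.004 0 0 0 0 0;0 0.0075 0 0 0 0 0;0 0.0075 0 0 0 0 0'>/dev/null;p
python3 -m handwheel '0 0.004 0 0 0 0 0;0 0.0075 0 0 0 0 0;0 0.0075 0 0 0 0 0'>/dev/null;p
done
```

```text
t 14.28 S [87.3 27.7 44.3] lane 89.91 F(slide) [ 0.7  0.3 -1.1] M [0.05 0.03 0.01] w 23.3 g 20.3 q6 -1.73
t 14.53 S [87.2 30.5 44.3] lane 89.92 F(slide) [-1.  -0.4  1.1] M [-0.19  0.13 -0.01] w 23.1 g 20.4 q6 -1.73
t 14.78 S [87.  32.  44.4] lane 89.92 F(slide) [-3.  -5.7  0.4] M [-1.14  0.28 -0.  ] w 23.5 g 20.6 q6 -1.72
t 15.03 S [87.5 34.5 44.5] lane 89.91 F(slide) [-1.4 -8.5  0.2] M [-1.36  0.08  0.03] w 23.4 g 20.6 q6 -1.72
```

```bash
p(){ python3 -c "
from h import *
st()"; }
for i in 1 ; do
python3 -m handwheel '0 0.004 0 0 0 0 0;0 0.0075 0 0 0 0 0;0 0.0075 0 0 0 0 0'>/dev/null;p
python3 -m handwheel '0 0.004 0 0 0 0 0;0 0.0075 0 0 0 0 0;0 0.0075 0 0 0 0 0'>/dev/null;p
python3 -m handwheel '0 0.004 0 0 0 0 0;0 0.0075 0 0 0 0 0;0 0.0075 0 0 0 0 0'>/dev/null;p
python3 -m handwheel '0 0.004 0 0 0 0 0;0 0.0075 0 0 0 0 0;0 0.0075 0 0 0 0 0'>/dev/null;p
done
```

```text
t 15.28 S [87.5 37.9 44.4] lane 89.9 F(slide) [-0.4 -6.9  0.5] M [-1.14  0.06 -0.  ] w 23.4 g 20.5 q6 -1.71
t 15.53 S [87.5 41.7 44.4] lane 89.9 F(slide) [-0.3 -4.7  1. ] M [-0.75  0.09 -0.02] w 23.2 g 20.5 q6 -1.71
t 15.78 S [87.4 45.9 44.3] lane 89.92 F(slide) [-0.8 -1.7  1.2] M [-0.32  0.02 -0.01] w 23.1 g 20.5 q6 -1.71
t 16.03 S [87.3 49.4 44.3] lane 89.94 F(slide) [0.1 1.1 1.9] M [ 0.09  0.04 -0.01] w 23.5 g 20.5 q6 -1.7
```

```bash
p(){ python3 -c "
from h import *
st()"; }
python3 -m handwheel '0 0.004 0 0 0 0 0;0 0.0075 0 0 0 0 0;0 0.0075 0 0 0 0 0'>/dev/null;p
python3 -m handwheel '0 0.004 0 0 0 0 0;0 0.0075 0 0 0 0 0;0 0.0075 0 0 0 0 0'>/dev/null;p
python3 -m handwheel '0 0.004 0 0 0 0 0;0 0.0075 0 0 0 0 0;0 0.0075 0 0 0 0 0'>/dev/null;p
python3 -m handwheel '0 0.0025 0 0 0 0 0;0 0.004 0 0 0 0 0;0 0.004 0 0 0 0 0'>/dev/null;p
```

```text
t 16.28 S [87.3 52.3 44.3] lane 89.94 F(slide) [0.1 1.8 3.8] M [ 0.32  0.01 -0.01] w 23.1 g 20.6 q6 -1.7
t 16.53 S [87.4 55.  44.3] lane 89.93 F(slide) [0.  2.7 4. ] M [ 0.38  0.05 -0.  ] w 23.1 g 20.7 q6 -1.69
t 16.78 S [87.4 57.7 44.3] lane 89.93 F(slide) [0.  2.3 3.6] M [ 0.3  -0.02 -0.01] w 23.3 g 20.7 q6 -1.69
t 17.03 S [87.4 59.  44.3] lane 89.92 F(slide) [-0.7  0.2  3.4] M [ 0.02  0.07 -0.01] w 23.1 g 20.7 q6 -1.68
```

```bash
p(){ python3 -c "
from h import *
st()"; }
for i in 1 2 3; do python3 -m handwheel '0 0.0025 0 0 0 0 0;0 0.0025 0 0 0 0 0;0 0.0025 0 0 0 0 0'>/dev/null;p;done
python3 - <<'E'
from h import *
cv2.imwrite('pics/w3.png',cv2.resize(r.snapshot('wrist')[:,:,::-1],(640,480)))
E
```

```text
t 17.28 S [87.4 60.  44.3] lane 89.91 F(slide) [ 0.3 -0.2  4.9] M [-0.11  0.03 -0.01] w 23.2 g 20.7 q6 -1.68
t 17.53 S [87.4 61.  44.3] lane 89.92 F(slide) [ 0.1 -1.2  4.6] M [-0.2  -0.02  0.03] w 23.1 g 20.8 q6 -1.68
t 17.78 S [87.3 61.7 44.3] lane 89.91 F(slide) [-0.9 -2.3  4.8] M [-0.44  0.13 -0.06] w 23.4 g 20.8 q6 -1.68
```

View pics/w3.png

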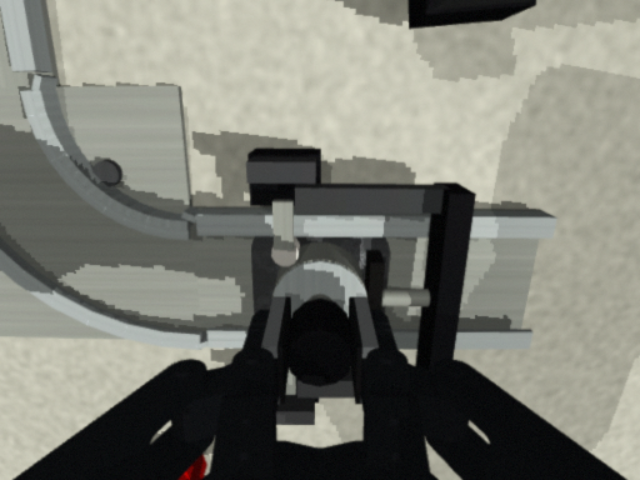

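```bash
p(){ python3 -c "
from h import *
st()"; }
python3 -m handwheel '0 0.0025 0 0 0 0 0;0 0.0025 0 0 0 0 0;0 0.0025 0 0 0 0 0'>/dev/null;p
python3 -m handwheel '0 0 0 0 0 0 35;0 0 0 0 0 0 40;0 0 0 0 0 0 45;0 0 0 0 0 0 50;0 0 0 0 0 0 50;0 0 0 0 0 0 50'>/dev/null;p
python3 -m handwheel '0 0 -0.02 0 0 0 50;0 0 -0.06 0 0 0 50;0 0 -0.12 0 0 0 50;0 0 -0.2 0 0 0 50;0 0 -0.28 0 0 0 50;-0.05 0 -0.36 0 0 0 50;-0.15 0 -0.4 0 0 0 50;-0.22 0 -0.4 0 0 0 50;-0.22 0 -0.4 0 0 0 50;-0.22 0 -0.4 0 0 0 50'>/dev/null;p
python3 - <<'E'
from h import *
im=r.snapshot('wrist')[:,:,::-1];np.savez('w4.npz',**r.calibration('wrist'))
cv2.imwrite('pics/w4.png',im);cv2.imwrite('pics/w4b.png',cv2.resize(im,(800,600),interpolation=cv2.INTER_CUBIC))
E
```

```text
t 18.08 S [87.1 62.3 44.2] lane 89.9 F(slide) [-1.5 -3.3  4.7] M [-0.68  0.23 -0.09] w 23.4 g 20.9 q6 -1.68
t 18.58 S [87.2 63.3 43.9] lane 89.93 F(slide) [-0.4  0.2 -0.7] M [ 0.03  0.08 -0.03] w 42.7 g 0.0 q6 -1.68
t 19.42 S [175.8  62.9 202.9] lane 89.92 F(slide) [-0.2 -0.4 -0.4] M [0.   0.02 0.02] w 42.7 g 0.0 q6 -1.67
```

View pics/w4b.png

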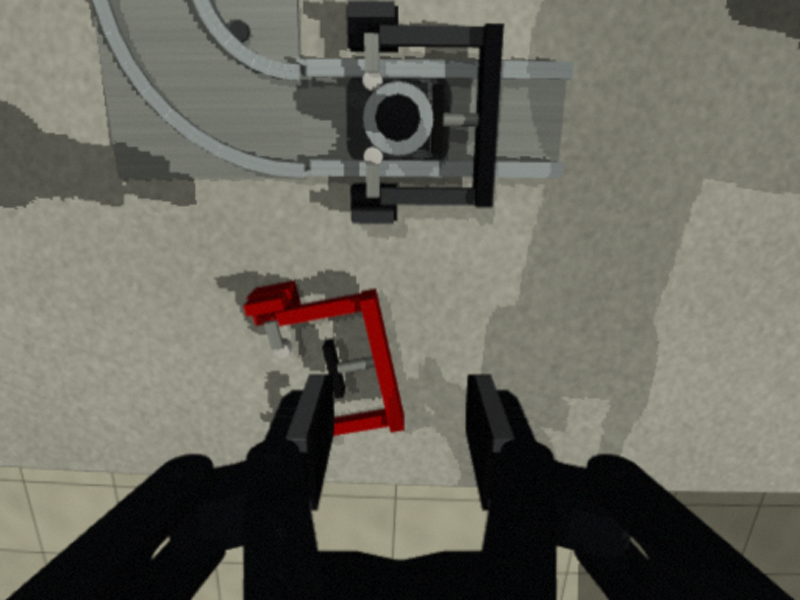

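```bash
python3 - <<'E'
from h import *
c=dict(np.load('w4.npz'));f=lambda *L:np.array(L)*.64
a=S(px2w(c,f([373,80],[373,157]),.030));print(a,a[0]-a[1])
print('lid',S(px2w(c,f([363,117],[434,117]),.034)),'knob top',S(px2w(c,f([398,117]),.06)))
im=cv2.imread('pics/w4.png')[30:120,210:310];cv2.imwrite('pics/w4c.png',cv2.resize(im,None,fx=6.5,fy=6.5,interpolation=cv2.INTER_CUBIC))
E
```

```text
[[ 65.60798783  47.72589505  30.        ]
 [109.6720106   46.93241343  30.        ]] [-44.06402277   0.79348163   0.        ]
lid [[86.38682546 41.62150804 34.        ]
 [86.49736191 83.73759981 34.        ]] knob top [[86.97432886 62.43328692 60.        ]]
```

View pics/w4c.png

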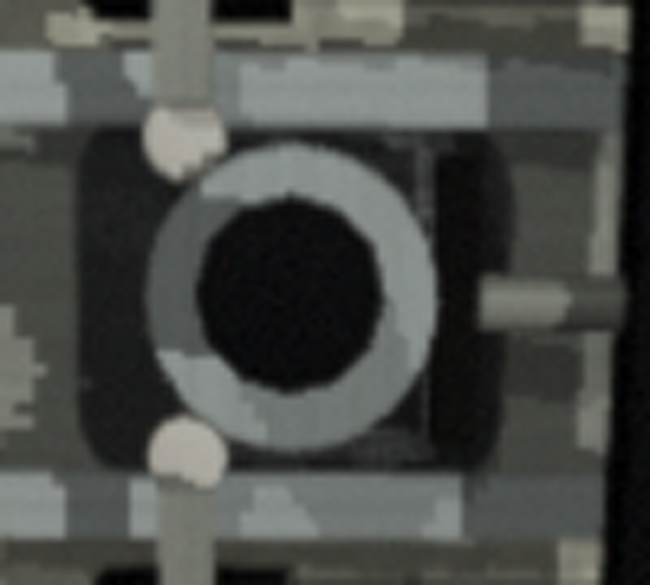

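The crop shows both rollers tucked behind the pot, with axes about 15.4 mm before its centre (home is 15.7 mm). The bumper plate is against the pot's front and the gripper is clear.

```bash
python3 -c "
from station import r
print(r.sign_off())"
```

```text
the job is handed in; nothing more can be done
None
```

I slid the pot round the corner into the dock without jamming it and released it at home, with both rollers closed in behind it and the bumper pressed gently. I handed the job in at about 19.5 s; no verdict came back.

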